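# Hang up the teaspoon pail and tug-test the hook

### The arm

A 6-joint arm with a two-finger parallel gripper is mounted at the origin on the work surface. World frame = base frame: x ahead of the robot, y to its left, z up, the work surface at z = 0. Lengths are in m, angles in rad, forces in N, time in s.
With the tool pointing down it reaches from about 0.375 to 0.925 m from the base axis. Payload 5.7 kg.
Tool frame: the origin (TCP) lies at the very end of the fingers, on their centre line; the grasp point (between the pads) lies 19 mm behind it (ctrl.tcp_to_grasp is the distance from the TCP to the grasp point, in m); z points along the fingers, y is the line along which they close (so a half turn about z gives the same grasp; the last joint's range is limited). The gripper opens to 88 mm and grips with 3 to 60 N. Pads are 20 mm wide; open, the fingers measure 115 mm over their backs; the gripper's body (75 mm by 178 mm) begins 61 mm behind the grasp point.
Start: joints at [1.234, 0.359, 1.51, -0, 1.272, -0.115], TCP at [0.132, 0.585, 0.223] pointing down, gripper open.
Joint ranges: [-2.97, 2.97], [-1.01, 2.36], [0.21, 2.38], [-0.96, 4.11], [0.2, 2.71], [-2.98, 2.98]. Speed limits (rad/s): [2.39, 2.39, 3.14, 3.14, 3.14, 3.14].

### API

Orientations are given as a unit quaternion [w, x, y, z].
In Python, from station import ctrl, imaging, order gives the robot as it stands.
- The arm moves only by the shell command python3 -m jog 'ROWS'. ROWS is JSON, a list of rows, each a list of 7 numbers: the shift along the tool's x, y, z in cm, then the turn, a rotation vector about the tool's x, y, z in rad, then the closure in counts, from 0 (fully open) to 255 (shut). In form: [[dx, dy, dz, rx, ry, rz, gripper], ...]. A call has 1 to 20 rows; each row is the pose to reach, as a shift and turn from the pose commanded when the call began, along the tool's axes at that moment; what a row does not reach only later rows make up. A row lasts 1/12 s, in which the tool goes at most 41.7 mm and 7.16 degrees, less where a joint would pass 70% of its speed; a pose out of reach is approached as far as the arm can. A call with a gripper value outside its range is refused whole. The fingers move at their own pace and stop on an object; the grip force is fixed at half the most. Time passes only in rows, so rows that repeat a pose let the fingers close. It gives the time, the measured TCP pose, the force, the opening and the grip force at its end, in the units of the state.
- ctrl.get_state(): the state, without advancing time (a new reading comes with each control period).
- imaging.capture(name): name is "scene" or "top" or "wrist"; returns a dict with "img" (480x640x3 uint8, red, green, blue), "fx", "fy", "cx", "cy" (pixels), "R" (3x3) and "t" (3): a world point X has camera coordinates R X + t. Camera axes: x right, y down, z forward; pixel columns grow to the right and rows downward; lengths in m; the calibration is good to about 2 mm. A picture is of the moment at which its call begins. There is no depth.
- order.hand_in(): hands the job in; it is judged then, once.
The state is a dict: "time": time; "joints": joint angles; "qvel": joint speeds; "joint_efforts": joint torques, N m; "eef_pos": TCP position; "tcp_rot": TCP orientation; "wrist_force": force on the tool from outside, world axes, zero at the start; "moment": the same for the moment, N m; "width": finger opening in m; "grip_force": force on a finger pad.
Only numpy, scipy, OpenCV 4.12 (cv2) and the standard library are available. Lean on these libraries where they do the work, as an engineer would, in place of code of your own. Each camera call takes 0.05 s, during which the arm holds its last target. There are 200 camera calls.

### The job

Hang the orange pail of teaspoons by its loop handle on the sprung hook of the stand, without tipping its spoons out. While you still hold it, tug it gently straight down so that the hook dips a good centimetre and stays down a moment, to be sure it is caught, but do not yank the hook down to its stop. Then let go, leave the pail hanging freely, and do not disturb the white and the blue pail.

Things in the scene. Friction and masses are not known exactly. Their poses are not given: they have to be found in the camera images.
- orange_pail_handle (a point): Orange pail of teaspoons (not the orange mug): 72 mm wide, 0.2 kg, on the table. A stiff flat-bar loop handle, top 160 mm above the foot. Point: middle of the loop's opening, 125 mm above the foot. z up; opening looks along x (both ways alike). Uprights at +-y: 52 mm apart outside, 38 inside, 12 deep, straight 35 mm up and down: grip across them. Top bar's underside 27 mm above, spoons 25 below.
- hook_seat (a point): Where the top bar rests: top of a level 8 mm steel hook arm, 215 mm up. The arm runs along this frame's x: post (29 mm wide, top 13 mm higher) 115 mm off at +x; upturned yellow end 38 mm off at -x, 15 mm higher; pass the loop over that end. z up. Hook and point slide down on a spring: 1 N starts it, then 0.6 N/mm, stop at 30 mm; the pail alone lowers it 1 to 4 mm. The stand is fixed.
- white_pail_handle (a point): Same pail in white, with wooden stir sticks; same point and axes. To be left alone.
- blue_pail_handle (a point): Same pail in light blue, with green sticks; same point and axes. To be left alone.
Mind the look-alikes: they are no part of the job. What is shaped like the part that bears orange_pail_handle but yellow is not meant.

How it is judged:
On the way, in this order (a step that is already met when the one before it is completed fails the run):
1. the orange pail is lifted off the table (height (world z) of orange_pail_handle above 0.16 m), for 0.1 s.
2. the loop is on the hook and, still held by the gripper, is tugged down: the hook dips more than 6 mm (distance of hook_seat from where it was at the start of the episode above 0.006 m and contact force between the fingers and orange_pail above 1 N and z of orange_pail_handle in the frame of hook_seat between -0.045 and -0.015 m and y of orange_pail_handle in the frame of hook_seat between -0.025 and 0.025 m and x of orange_pail_handle in the frame of hook_seat between -0.036 and 0.075 m), for 0.3 s.
At the end, for the whole second after the job is handed in: The orange pail hangs by its loop on the hook arm (opening's middle 15 to 45 mm under hook_seat, within 25 mm in y, -36 to 75 mm in x), within 23 degrees of upright, slower than 0.08 m/s, hook under 6 mm below its start; white and blue pails within 30 mm of their start (z of orange_pail_handle in the frame of hook_seat between -0.045 and -0.015 m and y of orange_pail_handle in the frame of hook_seat between -0.025 and 0.025 m and x of orange_pail_handle in the frame of hook_seat between -0.036 and 0.075 m and angle between orange_pail_handle's own z axis and vertical below 0.4 rad and distance of hook_seat from where it was at the start of the episode below 0.006 m and linear speed of orange_pail below 0.08 m/s and distance of each of white_pail_handle, blue_pail_handle from where it was at the start of the episode below 0.03 m); the robot touches nothing.
It fails at once if the hook is yanked down more than 28 mm (distance of hook_seat from where it was at the start of the episode above 0.028 m).
It fails at once if the orange pail is tipped by more than 40 degrees (angle between orange_pail_handle's own z axis and vertical above 0.7 rad).
It fails at once if the white or the blue pail is moved by more than 30 mm (distance of any of white_pail_handle, blue_pail_handle from where it was at the start of the episode above 0.03 m).
It also fails if it takes over 53 s, if anything falls off the work surface, if the arm or the gripper's body presses on something with over 40 N, if the wrist force passes 120 N, or if a joint passes its speed limit or range.

## Working session

There is one attempt and no reset: what is moved stays moved. The work goes in short steps, Python scripts to look and compute and a shell command to move; the robot and the scene stay as the last step left them, time stands still between calls to the robot, and variables do not carry over. Pictures are saved under pics/ and viewed, at most 10 in all, crops included, and the job is handed in when it is done.

```bash
mkdir -p pics; ls; python3 - <<'E'
from station import ctrl, imaging
import cv2,pickle
d={}
for n in("scene","top"):
    c=imaging.capture(n); d[n]=c
    cv2.imwrite(f"pics/{n}0.png",c["img"][:,:,::-1])
    print(n,c["fx"],c["cx"],c["cy"],c["R"],c["t"])
pickle.dump(d,open("c0.pkl","wb"))
s=ctrl.get_state();print(s["time"],s["eef_pos"],s["tcp_rot"],s["width"])
E
```

```text
pics
scene 492.21521758540075 315.2586867953822 236.14060170072685 [[-0.07547899  0.9970879   0.01089273]
 [ 0.78878623  0.06638635 -0.61107212]
 [-0.61001574 -0.03753107 -0.79149998]] [ 0.02516329 -0.34257564  1.53612736]
top 565.2936151441875 314.4420252467496 239.569977126659 [[-0.02690644 -0.99958071  0.01069823]
 [-0.9931394   0.02551167 -0.11411961]
 [ 0.11379883 -0.01369538 -0.99340941]] [0.01473224 0.52448789 1.2261412 ]
0.1 [0.13179312 0.58470342 0.22189325] [-1.80367247e-04  1.10656694e-01  9.93858336e-01 -8.19230621e-04] 0.08793004651774948
```

View pics/scene0.png

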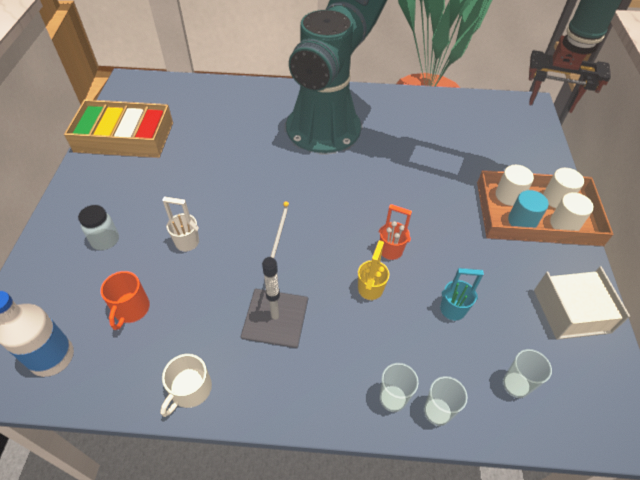

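View pics/top0.png

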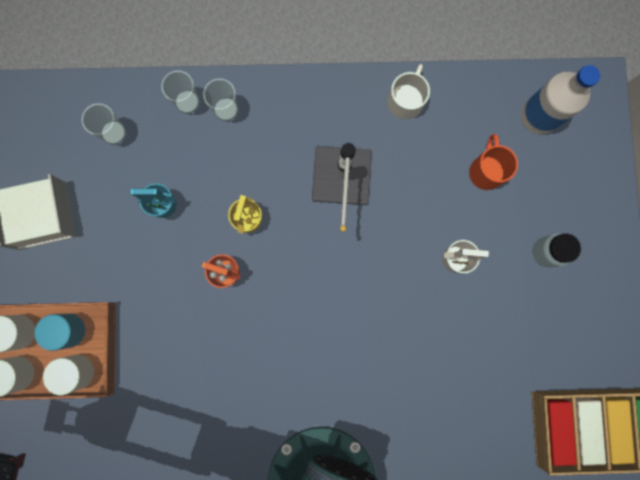

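The scene view shows the orange pail at (394,238), with the yellow look-alike beside it at (372,280), and the hook tip at (286,205) with its post at (270,265). In the top view these are (222,270), (245,215), (343,229) and (347,150). I'll zoom in to get the handle bar ends.

```bash
cat > h.py <<'E'
import numpy as np,cv2,pickle
def ray(c,u,v):
    d=c["R"].T@np.array([(u-c["cx"])/c["fx"],(v-c["cy"])/c["fy"],1]); return -c["R"].T@c["t"],d/np.linalg.norm(d)
def plane(c,u,v,z):
    o,d=ray(c,u,v); return o+d*(z-o[2])/d[2]
def tri(a,pa,b,pb):
    o1,d1=ray(a,*pa);o2,d2=ray(b,*pb)
    s=np.linalg.lstsq(np.c_[d1,-d2],o2-o1,rcond=None)[0]
    p,q=o1+s[0]*d1,o2+s[1]*d2
    return (p+q)/2,np.linalg.norm(p-q)
E
python3 - <<'E'
from h import *
d=pickle.load(open("c0.pkl","rb"))
S,T=d["scene"],d["top"]
cr=lambda c,x,y,w,h,k:cv2.resize(c["img"][y:y+h,x:x+w,::-1],(w*k,h*k),interpolation=cv2.INTER_CUBIC)
a=cr(S,370,195,60,70,5);b=cr(T,195,240,60,70,5)
cv2.imwrite("pics/m.png",np.hstack([a,b]))
def tip(c,x,y):
    i=c["img"][y-8:y+9,x-8:x+9].astype(int);m=(i[...,0]-i[...,2]>60)
    v,u=np.nonzero(m);return u.mean()+x-8,v.mean()+y-8
ts,tt=tip(S,286,205),tip(T,343,229);print(ts,tt,tri(S,ts,T,tt))
print("post top",plane(T,347,150,.228),plane(S,270,260,.228))
for z in(.16,):print([plane(T,*p,z) for p in((204,265),(237,274))])
E
```

```text
(np.float64(285.6), np.float64(203.44)) (np.float64(342.82608695652175), np.float64(228.0)) (array([ 0.52321556, -0.05077218,  0.22258036]), np.float64(0.0005990196867326956))
post top [ 0.67212134 -0.06296855  0.228     ] [ 0.67449458 -0.06396309  0.228     ]
[array([0.46483723, 0.22226922, 0.16      ]), array([0.44534443, 0.15737465, 0.16      ])]
```

View pics/m.png

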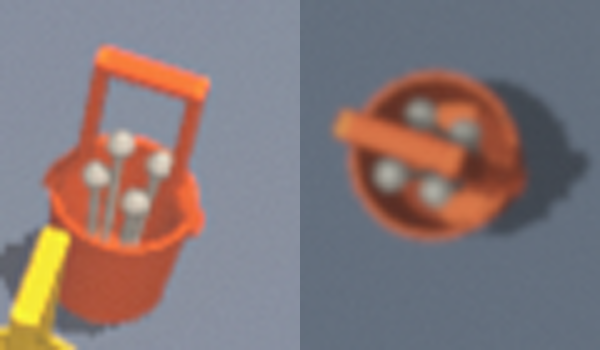

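```bash
python3 - <<'E'
from h import *
from scipy.spatial.transform import Rotation as Ro
d=pickle.load(open("c0.pkl","rb"))
S,T=d["scene"],d["top"]
A=tri(S,(411.8,213),T,(203.5,265.2));B=tri(S,(389.4,206),T,(227.6,271.6))
print(A,B,np.linalg.norm(A[0]-B[0]))
# rim centre, top view, pail
print("rim",plane(T,195+(435-300)/5,240+155/5,.085))
m=(A[0]+B[0])/2;v=A[0]-B[0];print(m,"yaw y-axis",np.degrees(np.arctan2(v[1],v[0])))
R=Ro.from_quat(np.array([-1.80367247e-04,1.10656694e-01,9.93858336e-01,-8.19230621e-04]),scalar_first=True)
print(R.as_matrix())
P=np.array([.1318,.5847,.2219])
print("to above pail, tool cm",R.inv().apply(np.array([m[0],m[1],.2219])-P)*100)
for u,w in((344,222),(345.5,190),(346.5,165)):print(plane(T,u,w,.215))
E
```

```text
(array([0.46521505, 0.22720357, 0.15094004]), np.float64(0.004494528900906928)) (array([0.45093672, 0.17747047, 0.15418295]), np.float64(0.0015895565040655855)) 0.05184369757435739
rim [0.45676053 0.19819262 0.085     ]
[0.45807588 0.20233702 0.15256149] yaw y-axis 73.98127209694377
[[-9.75510127e-01  2.19953860e-01 -5.39825688e-04]
 [ 2.19954451e-01  9.75508850e-01 -1.58848068e-03]
 [ 1.77212280e-04 -1.66831605e-03 -9.99998593e-01]]
to above pail, tool cm [-40.23878696 -30.12328314   0.04312441]
[ 0.53564919 -0.05357261  0.215     ]
[ 0.59738028 -0.05847579  0.215     ]
[ 0.64618579 -0.06202106  0.215     ]
```

```bash
python3 -m jog '[[-40.2,-30.3,-3,0,0,0.058,0],[-40.2,-30.3,-3,0,0,0.058,0],[-40.2,-30.3,-3,0,0,0.058,0],[-40.2,-30.3,-3,0,0,0.058,0],[-40.2,-30.3,-3,0,0,0.058,0],[-40.2,-30.3,-3,0,0,0.058,0],[-40.2,-30.3,-3,0,0,0.058,0],[-40.2,-30.3,-3,0,0,0.058,0],[-40.2,-30.3,-3,0,0,0.058,0],[-40.2,-30.3,-3,0,0,0.058,0],[-40.2,-30.3,-3,0,0,0.058,0],[-40.2,-30.3,-3,0,0,0.058,0],[-40.2,-30.3,-3,0,0,0.058,0],[-40.2,-30.3,-3,0,0,0.058,0],[-40.2,-30.3,-3,0,0,0.058,0],[-40.2,-30.3,-3,0,0,0.058,0],[-40.2,-30.3,-3,0,0,0.058,0]]'
python3 - <<'E'
from station import imaging
import cv2,pickle
c=imaging.capture("wrist");pickle.dump(c,open("w1.pkl","wb"));cv2.imwrite("pics/w1.png",c["img"][:,:,::-1])
E
```

```text
time: 1.52
eef_pos: [0.4562, 0.2024, 0.2524]
tcp_rot: [-0.001, 0.138, 0.99, -0.0]
wrist_force: [-0.1, -0.1, 0.3]
width: 0.0882
grip_force: 0.0
```

View pics/w1.png

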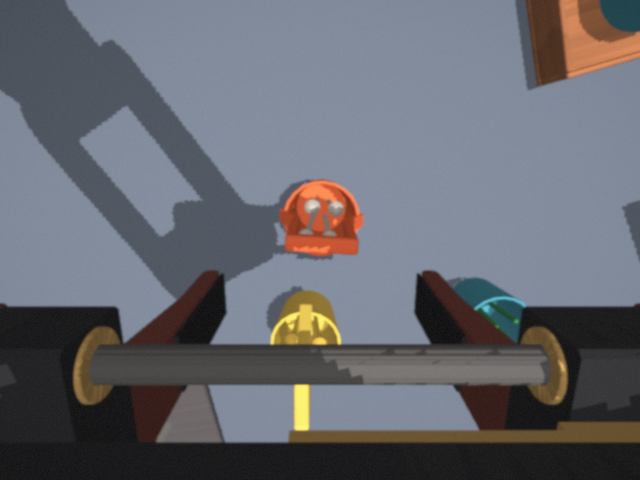

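The wrist view shows the orange loop bar from (286,245) to (357,245), nearly centred between the finger tips at (222,275) and (417,275). The yellow pail stands clear behind it.

```bash
python3 - <<'E'
from h import *
from scipy.spatial.transform import Rotation as Ro
c=pickle.load(open("w1.pkl","rb"))
hsv=cv2.cvtColor(c["img"],cv2.COLOR_RGB2HSV)
m=(((hsv[...,0]<9)&(hsv[...,1]>190)&(hsv[...,2]>150))*255).astype(np.uint8);m[:225]=0;m[265:]=0
n,l,st,ce=cv2.connectedComponentsWithStats(m);k=1+st[1:,4].argmax();print(st[k])
m=(l==k)
for r in range(230,258,3):
    x=np.nonzero(m[r,250:400])[0]
    if len(x):print(r,x[0]+250,x[-1]+250,c["img"][r,320])
a,b=plane(c,286,245,.158),plane(c,357,243,.158)
print(a,b,(a+b)/2,np.linalg.norm(a-b),np.degrees(np.arctan2(*(b-a)[1::-1])))
R=Ro.from_quat([-0.001,.138,.99,0],scalar_first=True)
d=(a+b)/2-np.array([.4562,.2024,.2524]);print(R.inv().apply(d)*100, R.as_matrix()[:,1])
E
```

```text
[353 226   2   4   5]
[0.45265368 0.17788524 0.158     ] [0.46490256 0.22653104 0.158     ] [0.45877812 0.20220814 0.158     ] 0.050164215297588834 75.86688005788345
[-0.27193766  0.05465798  9.4394649 ] [ 2.73473820e-01  9.61879407e-01 -2.76236182e-04]
```

```bash
python3 -m jog '[[-0.2,0,3.5,0,0,-0.015,0],[-0.2,0,7,0,0,-0.015,0],[-0.2,0,10.5,0,0,-0.015,0],[-0.2,0,12.5,0,0,-0.015,0],[-0.2,0,14.5,0,0,-0.015,0],[-0.2,0,14.5,0,0,-0.015,0],[-0.2,0,14.5,0,0,-0.015,0],[-0.2,0,14.5,0,0,-0.015,255],[-0.2,0,14.5,0,0,-0.015,255],[-0.2,0,14.5,0,0,-0.015,255],[-0.2,0,14.5,0,0,-0.015,255],[-0.2,0,14.5,0,0,-0.015,255],[-0.2,0,14.5,0,0,-0.015,255],[-0.2,0,14.5,0,0,-0.015,255],[-0.2,0,14.5,0,0,-0.015,255]]'
```

```text
time: 2.82
eef_pos: [0.4598, 0.2008, 0.1081]
tcp_rot: [0.0, 0.132, 0.991, 0.0]
wrist_force: [-1.3, 0.8, 4.2]
width: 0.0523
grip_force: 30.0
```

```bash
python3 -m jog '[[0,0,-0.5,0,0,0,255],[0,0,-1.5,0,0,0,255],[0,0,-3,0,0,0,255],[0,0,-4.5,0,0,0,255],[0,0,-6,0,0,0,255],[0,0,-7.5,0,0,0,255],[0,0,-9,0,0,0,255],[0,0,-10.2,0,0,0,255],[0,0,-11,0,0,0,255],[0,0,-11,0,0,0,255],[0,0,-11,0,0,0,255]]'
python3 - <<'E'
from h import *
from scipy.spatial.transform import Rotation as Ro
from station import ctrl
s=ctrl.get_state();R=Ro.from_quat(s["tcp_rot"],scalar_first=True);M=R.as_matrix();y=M[:,1]
yaw=np.arctan2(y[1],y[0]);print(s["eef_pos"],s["width"],np.degrees(yaw))
ax=np.array([np.cos(np.radians(-4.4)),np.sin(np.radians(-4.4)),0]);seat=np.array([.523,-.0518,0])+.038*ax;print("seat",seat)
pre=seat-.095*ax;pre[2]=s["eef_pos"][2];print(pre)
print(R.inv().apply(pre-s["eef_pos"])*100,"rz",-(np.radians(85.6)-yaw))
E
```

```text
time: 3.73
eef_pos: [0.4594, 0.2007, 0.2179]
tcp_rot: [0.0, 0.132, 0.991, 0.0]
wrist_force: [-0.6, -0.2, -3.2]
width: 0.0524
grip_force: 29.9
[0.45941327 0.2006943  0.21791232] 0.0523740847818551 74.8249925690972
seat [ 0.560888   -0.05471532  0.        ]
[ 0.46616799 -0.04742702  0.21791232]
[-7.14694785e+00 -2.37701336e+01 -4.91820418e-04] rz -0.18805935659610906
```

```bash
python3 -m jog '[[-0.2,-0.5,0,0,0,-0.01,255],[-0.5,-1.7,0,0,0,-0.02,255],[-1,-3.4,0,0,0,-0.03,255],[-1.6,-5.4,0,0,0,-0.05,255],[-2.2,-7.4,0,0,0,-0.06,255],[-2.8,-9.4,0,0,0,-0.08,255],[-3.4,-11.4,0,0,0,-0.09,255],[-4,-13.4,0,0,0,-0.11,255],[-4.6,-15.4,0,0,0,-0.13,255],[-5.2,-17.4,0,0,0,-0.14,255],[-5.8,-19.4,0,0,0,-0.16,255],[-6.4,-21.2,0,0,0,-0.17,255],[-6.8,-22.6,0,0,0,-0.18,255],[-7,-23.4,0,0,0,-0.188,255],[-7.1,-23.8,0,0,0,-0.188,255],[-7.1,-23.8,0,0,0,-0.188,255],[-7.1,-23.8,0,0,0,-0.188,255]]'
python3 - <<'E'
from h import *
from station import imaging
cs={n:imaging.capture(n) for n in("scene","top","wrist")};pickle.dump(cs,open("c2.pkl","wb"))
cr=lambda c,x,y,w,h,k:cv2.resize(c["img"][y:y+h,x:x+w,::-1],(w*k,h*k),interpolation=cv2.INTER_CUBIC)
cv2.imwrite("pics/m2.png",np.hstack([cr(cs["scene"],230,130,130,190,3),cr(cs["wrist"],120,100,400,570-190,1).__getitem__((slice(0,380),)) if 0 else cv2.resize(cs["wrist"]["img"][:,100:540,::-1],(410,570))]))
E
```

```text
time: 5.15
eef_pos: [0.4651, -0.0474, 0.2171]
tcp_rot: [-0.001, 0.039, 0.999, 0.0]
wrist_force: [-0.4, 0.9, -0.6]
width: 0.0524
grip_force: 29.9
```

View pics/m2.png

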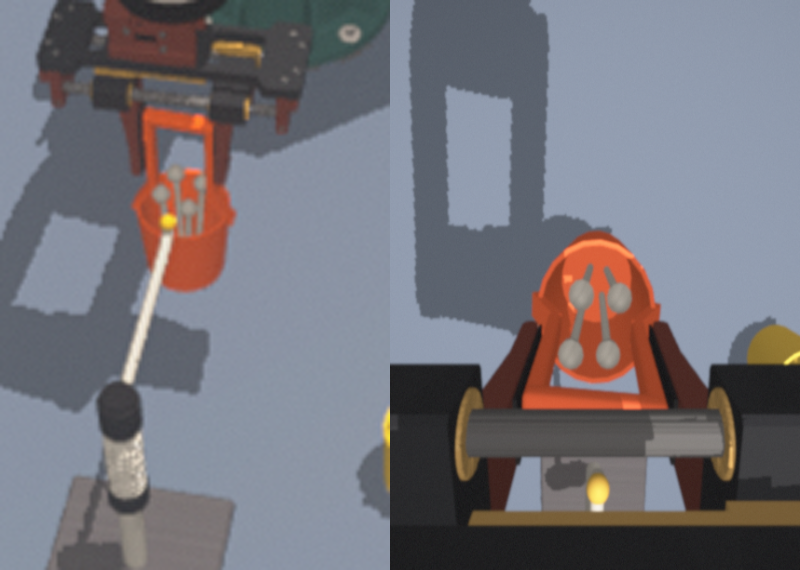

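The loop is upright in the fingers, with the pail level and all four spoons in it. The hook tip shows at (168,221) in the left crop and (598,490) in the right one, so it is near the gripper's centre line. I'll check height and lateral offset.

```bash
python3 - <<'E'
from h import *
from scipy.spatial.transform import Rotation as Ro
d=pickle.load(open("c2.pkl","rb"));S,T,W=d["scene"],d["top"],d["wrist"]
def pr(c,X):
    p=c["R"]@X+c["t"];return c["fx"]*p[0]/p[2]+c["cx"],c["fy"]*p[1]/p[2]+c["cy"]
p=np.array([.4651,-.0474,.2171])
print("expected bar top mid in scene",pr(S,p+[0,0,.052]),"seen",(288.7,169.5))
R=Ro.from_quat([-0.001,.039,.999,0],scalar_first=True)
w=(100+208*440/410,491*480/570)
for t in(tri(W,w,S,(230+168/3,130+221/3)),(plane(W,*w,.2226),0)):
    print(t,R.inv().apply(t[0]-p)*100)
print(pr(T,np.array([.523,-.051,.2226])),R.as_matrix()[:,0])
E
```

```text
expected bar top mid in scene (np.float64(289.60177256395144), np.float64(168.3981268794837)) seen (288.7, 169.5)
(array([ 0.52490866, -0.05018337,  0.22387734]), np.float64(0.000396831798932383)) [-5.9829962   0.18872045 -0.68970984]
(array([ 0.52599006, -0.05044654,  0.2226    ]), 0) [-6.09311367  0.17092416 -0.56219431]
(np.float64(343.10951468799425), np.float64(228.09234255424974)) [-0.99695455  0.07795919  0.00199895]
```

```bash
python3 -m jog '[[0,0,0.7,0,0,0,255],[0,0.1,1.4,0,0,0,255],[0,0.15,1.9,0,0,0,255],[0,0.15,1.9,0,0,0,255],[-0.5,0.15,1.9,0,0,0,255],[-1.5,0.15,1.9,0,0,0,255],[-2.7,0.15,1.9,0,0,0,255],[-3.9,0.15,1.9,0,0,0,255],[-5.1,0.15,1.9,0,0,0,255],[-6.3,0.15,1.9,0,0,0,255],[-7.5,0.15,1.9,0,0,0,255],[-8.7,0.15,1.9,0,0,0,255],[-9.5,0.15,1.9,0,0,0,255],[-9.8,0.15,1.9,0,0,0,255],[-9.8,0.15,1.9,0,0,0,255],[-9.8,0.15,1.9,0,0,0,255],[-9.8,0.15,1.9,0,0,0,255]]'
python3 - <<'E'
from h import *
from station import imaging
cs={n:imaging.capture(n) for n in("scene","wrist")};pickle.dump(cs,open("c3.pkl","wb"))
cv2.imwrite("pics/m3.png",np.hstack([cv2.resize(cs["scene"]["img"][130:320,220:350,::-1],(390,570),interpolation=cv2.INTER_CUBIC),cv2.resize(cs["wrist"]["img"][:,100:540,::-1],(410,570))]))
E
```

```text
time: 6.72
eef_pos: [0.5628, -0.0535, 0.1985]
tcp_rot: [-0.0, 0.038, 0.999, 0.0]
wrist_force: [-0.6, 0.0, -1.1]
width: 0.0524
grip_force: 29.9
```

View pics/m3.png

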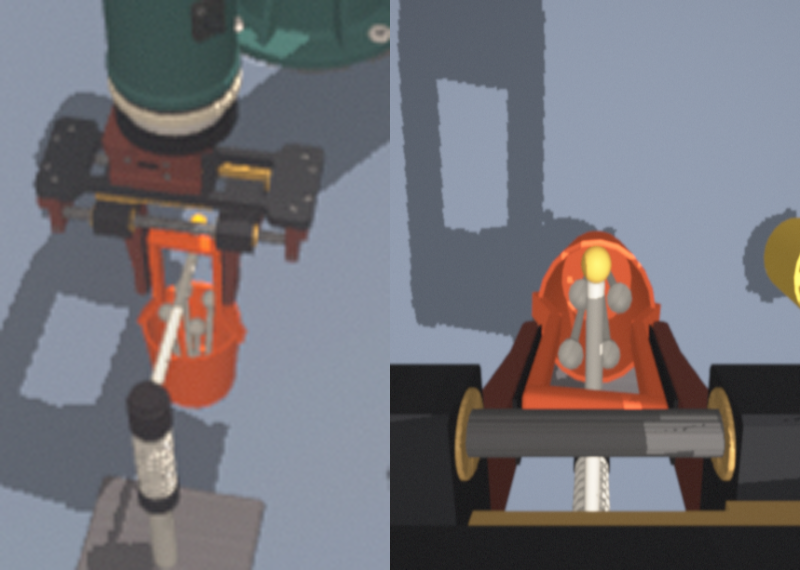

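The arm runs through the loop: the yellow tip at (597,265) in the right crop lies past the bar, and the arm is centred between the uprights. I'll lower until contact.

```bash
python3 -m jog '[[0,0,0.6,0,0,0,255],[0,0,1.2,0,0,0,255],[0,0,1.8,0,0,0,255],[0,0,2.2,0,0,0,255],[0,0,2.6,0,0,0,255],[0,0,3,0,0,0,255],[0,0,3.2,0,0,0,255],[0,0,3.2,0,0,0,255],[0,0,3.2,0,0,0,255]]'
```

```text
time: 7.57
eef_pos: [0.5634, -0.0536, 0.1668]
tcp_rot: [-0.0, 0.038, 0.999, -0.0]
wrist_force: [-1.3, 1.0, 1.2]
width: 0.0523
grip_force: 30.0
```

```bash
python3 -m jog '[[0,0,0.2,0,0,0,255],[0,0,0.4,0,0,0,255],[0,0,0.6,0,0,0,255],[0,0,0.8,0,0,0,255],[0,0,1,0,0,0,255],[0,0,1,0,0,0,255],[0,0,1,0,0,0,255],[0,0,1,0,0,0,255],[0,0,1,0,0,0,255],[0,0,1,0,0,0,255],[0,0,1,0,0,0,255]]'
python3 - <<'E'
from h import *
from station import imaging
c=imaging.capture("top");S=imaging.capture("scene");o=pickle.load(open("c3.pkl","rb"))["scene"]
pickle.dump((c,S),open("c4.pkl","wb"))
cv2.imwrite("pics/m4.png",np.hstack([cv2.resize(x["img"][130:320,220:350,::-1],(390,570),interpolation=cv2.INTER_CUBIC) for x in(o,S)]))
from station import ctrl
for i in range(3):print(ctrl.get_state()["wrist_force"])
E
```

```text
time: 8.48
eef_pos: [0.5638, -0.0537, 0.1573]
tcp_rot: [0.0, 0.038, 0.999, -0.0]
wrist_force: [-2.6, 0.5, 6.9]
width: 0.0521
grip_force: 30.0
[-2.42730124  0.1086576   6.6629678 ]
[-2.42730124  0.1086576   6.6629678 ]
[-2.42730124  0.1086576   6.6629678 ]
```

View pics/m4.png

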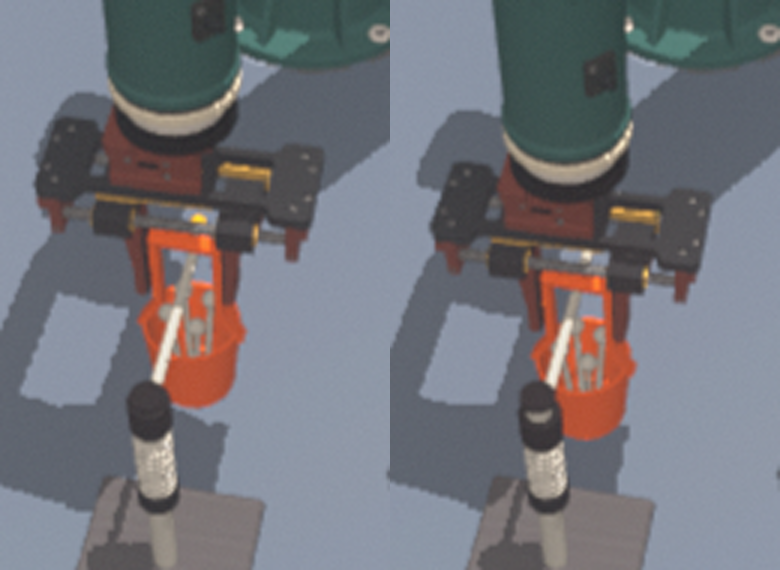

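The collar on the post has dropped and the force rose by about 8–9 N, so the hook has dipped about 13 mm and the loop is caught. Next I'll ease up, release and retreat.

```bash
python3 -m jog '[[0,0,-0.2,0,0,0,255],[0,0,-0.4,0,0,0,255],[0,0,-0.6,0,0,0,255],[0,0,-0.8,0,0,0,255],[0,0,-1,0,0,0,255],[0,0,-1.15,0,0,0,255],[0,0,-1.15,0,0,0,255],[0,0,-1.15,0,0,0,255],[0,0,-1.15,0,0,0,0],[0,0,-1.15,0,0,0,0],[0,0,-1.15,0,0,0,0],[0,0,-1.15,0,0,0,0],[0,0,-1.15,0,0,0,0],[0,0,-1.15,0,0,0,0],[0,0,-1.15,0,0,0,0],[0,0,-1.15,0,0,0,0],[0,0,-1.15,0,0,0,0]]'
```

```text
time: 10.0
eef_pos: [0.5635, -0.0536, 0.1682]
tcp_rot: [-0.0, 0.038, 0.999, -0.0]
wrist_force: [0.7, -0.2, 0.4]
width: 0.0877
grip_force: 0.0
```

```bash
python3 -m jog '[[0,0,-0.5,0,0,0,0],[0,0,-1.5,0,0,0,0],[0,0,-3,0,0,0,0],[0,0,-5,0,0,0,0],[0,0,-7.5,0,0,0,0],[0,0,-10,0,0,0,0],[0,0,-12.5,0,0,0,0],[4,0,-14,0,0,0,0],[8,0,-14,0,0,0,0],[11,0,-14,0,0,0,0],[11,0,-14,0,0,0,0],[11,0,-14,0,0,0,0],[11,0,-14,0,0,0,0],[11,0,-14,0,0,0,0],[11,0,-14,0,0,0,0],[11,0,-14,0,0,0,0],[11,0,-14,0,0,0,0],[11,0,-14,0,0,0,0],[11,0,-14,0,0,0,0],[11,0,-14,0,0,0,0]]'
python3 - <<'E'
from h import *
from station import imaging
c=imaging.capture("top");S=imaging.capture("scene")
cv2.imwrite("pics/m5.png",np.hstack([cv2.resize(S["img"][130:320,150:350,::-1],(400,380)),cv2.resize(c["img"][100:290,260:460,::-1],(400,380))]))
E
```

```text
time: 11.67
eef_pos: [0.4539, -0.0452, 0.3081]
tcp_rot: [-0.0, 0.038, 0.999, -0.0]
wrist_force: [0.3, -0.8, 1.1]
width: 0.0879
grip_force: 0.0
```

View pics/m5.png

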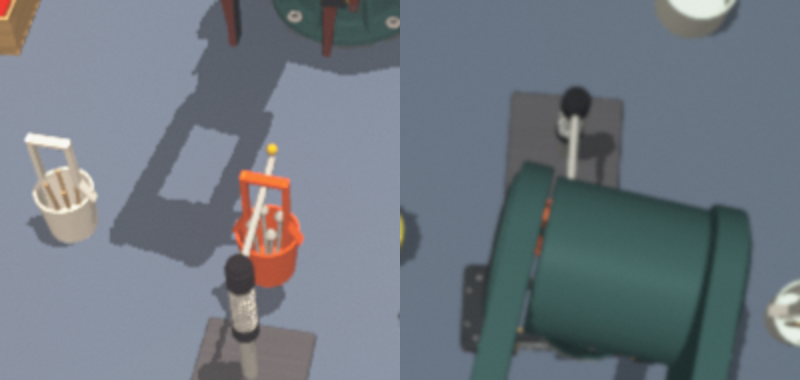

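The pail hangs upright on the arm with its bar at (265,182) in the left crop and its spoons inside. The gripper is clear and the white pail is undisturbed.

```bash
python3 -c "
from station import order;print(order.hand_in())"
```

```text
the job is handed in; nothing more can be done
None
```

The orange pail is hanging freely and upright by its loop on the sprung hook, after a tug of about 13 mm; its spoons are still in it, the white and blue pails were not touched, and the job is handed in with no verdict returned.

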